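Tap a stuck rocker cover loose with the wooden mallet

TASK

The rocker cover on the grey cylinder head is unbolted but stuck. With the square-headed wooden mallet, not the steel hammer, tap its long face on the filler-neck side, left and right ends in turn, neither end ever more than 2 cm ahead of the other, until the whole cover has shifted about 3 cm away from the neck and lies straight. Keep the hand off the casting and cover, and finally stand the mallet on its head on the cart top.

Things in the scene. Friction and masses are not known exactly. Their poses are not given: they have to be found in the camera images.
- mallet: Loose mallet, 0.4 kg, standing on its head, handle up. Square light-wood head 100 mm long (its x; alike flat striking faces at both ends, 50 mm from the handle's axis), 50 wide (y), 46 high; handle 26 (x) by 22 mm (y), up to 145 mm. Origin: centre of the head's underside; z up along the handle. The slimmer steel hammer with a round handle nearby is not to be used.
- cylinder_head: Fixed grey casting, x -65 to 95, y -115 to 115 mm, 70 high. Origin on the cart top; x is the way the cover must go, y left, z up. On it the aluminium rocker cover, 100 (x) by 190 (y), 50 high, top at z 120; as found centred on x = y = 0. A filler neck, 38 across, 137 high, at x -78, y 0 on a boss 60 wide, 50 high, is before the middle of its face: only the ends are free for the mallet.
- cover_left (a point): Point on the cover's long face on the filler-neck side, near its left end, at z 100 mm; moves with the cover. As found at x -50, y 70 mm of cylinder_head; its axes are the cover's, parallel to cylinder_head's as found. Pushed here along cylinder_head's +x with some 6 to 10 N, this end creeps along with the mallet, the cover turning about its other end, and stays where it is left.
- cover_right (a point): The same point near the cover's right end, at x -50, y -70 mm of cylinder_head, z 100 mm as found; it behaves the same way.
Not all that is in view belongs to the job. Several things look just like the mallet: the one meant starts nearest to the robot's base.

How it is judged:
By the outcome, as a careful person would: the job done as asked, in the order asked, and still so for the second after the job is handed in, with the robot touching nothing.
It also fails if it takes over 69 s, if anything falls off the work surface, if the arm or the gripper's body presses on something with over 40 N, if the wrist force passes 120 N, or if a joint passes its speed limit or range.

ROBOT

A 7-joint arm with a two-finger parallel gripper is mounted at the origin on the work surface. World frame = base frame: x ahead of the robot, y to its left, z up, the work surface at z = 0. Lengths are in m, angles in rad, forces in N, time in s.
With the tool pointing down it reaches from about 0.4 to 0.85 m from the base axis. Payload 10.4 kg.
Tool frame: the origin (TCP) lies on the centre line of the jaws, within the pads' length; the fingertips stand 17 mm ahead of it and the grasp point (between the pads) lies 2 mm behind it (manip.tcp_to_tips is the distance from the TCP to the fingertips, in m); z points along the fingers, x is the direction in which the jaws open and shut, and the axes are right-handed (so a half turn about z gives the same grasp; the last joint's range is limited). The gripper opens to 85 mm and grips with 20 to 120 N. Pads are 22 mm wide; open, the fingers measure 114 mm over their backs; the gripper's body (76 mm by 85 mm) begins 54 mm behind the grasp point. The pads swing forward as they close: fully open they stand 13 mm farther back than shut.
Start: joints at [1.106, 0.332, -0.065, 1.46, 0.022, 1.35, -0.088], TCP at [0.267, -0.565, 0.248] pointing down, gripper open.
Joint ranges: [-2.6, 2.6], [-0.5, 2.12], [-1.47, 1.34], [0.16, 2.42], [-1.27, 4.41], [0.06, 2.06], [-2.6, 2.6]. Speed limits (rad/s): [2.22, 2.22, 2.79, 2.79, 3.14, 3.14, 3.14].

INTERFACE

Orientations are given as a unit quaternion [x, y, z, w].
In Python, from workcell import manip gives the robot as it stands.
- The arm moves only by the shell command python3 -m pendant 'ROWS' [FORCE]. ROWS is JSON, a list of rows, each a list of 3 entries, a list of its own where there are three numbers: the shift along the world's x, y, z in cm, then the turn, a rotation vector about the world's x, y, z in degrees, then the closure in counts, from 0 (fully open) to 255 (shut). A call has 1 to 12 rows; each row shifts and turns the pose as measured when the row begins; what a row does not reach is not made up. A row lasts 1/8 s, in which the tool goes at most 62.5 mm and 10.7 degrees, less where a joint would pass 70% of its speed; a pose out of reach is approached as far as the arm can. A call is refused whole if a number of a shift passes 6.25 or a number of a turn 10.7, either way. A call with a gripper value outside its range is refused whole. The fingers move at their own pace and stop on an object; FORCE is the grip in N (left out, the last holds). Time passes only in rows, so rows that do not move let the fingers close. It gives the time, the measured TCP pose, the force and the opening at its end, in the units of the state.
- manip.get_obs(): the state, without advancing time (a new reading comes with each control period).
- manip.camera(name): name is "scene" or "top" or "wrist"; returns a dict with "pixels" (400x640x3 uint8, red, green, blue), "range_z" (400x640 float32, m along the optical axis (not along the pixel's ray), 0 where there is no reading), "K" (3x3 intrinsics, pixels), "origin" and "rotation" of the camera in the world; the wrist camera has in their place "hand_eye" (4x4, takes a point from camera to tool coordinates, whose origin is the TCP and whose axes are the tool frame's). Camera axes: x right, y down, z forward; pixel columns grow to the right and rows downward; lengths in m; the calibration is good to about 2 mm. A picture is of the moment at which its call begins: read the wrist's pose just before it.
- manip.hand_in(): hands the job in, once; it reports no verdict.
The state is a dict: "clock": time; "joint_pos": joint angles; "joint_velocities": joint speeds; "tau": joint torques, N m; "position": TCP position; "ee_rot": TCP orientation; "ft_force": force on the tool from outside, world axes, zero at the start; "torque": the same for the moment, N m; "grip_width": opening from 0.0 (shut) to 1.0 (fully open).
Only numpy, scipy, OpenCV 4.12 (cv2) and the standard library are available. Lean on these libraries where they do the work, as an engineer would, in place of code of your own. Each camera call takes 0.05 s, during which the arm holds its last target.

## Working session

There is one attempt and no reset: what is moved stays moved. The work goes in short steps, Python scripts to look and compute and a shell command to move; the robot and the scene stay as the last step left them, time stands still between calls to the robot, and variables do not carry over. Pictures are saved under pics/ and viewed, and the job is handed in when it is done.

```bash
ls; mkdir -p pics; python3 - <<'E'
from workcell import manip
import cv2,numpy as np
print(manip.get_obs())
for n in("scene","top","wrist"):
    c=manip.camera(n); cv2.imwrite(f"pics/{n}0.png",c["pixels"][:,:,::-1]); np.savez(f"pics/{n}0.npz",**c)
    print(n,c["K"].tolist(),[ (k,np.round(c[k],3).tolist()) for k in("origin","rotation","hand_eye") if k in c])
E
```

```text
pics
{'clock': 0.0, 'joint_pos': array([ 1.10642286,  0.33286295, -0.06467899,  1.46100494,  0.0216114 ,
        1.34987536, -0.08852058]), 'joint_velocities': array([-0.00165291, -0.00026324, -0.00093723, -0.00381216,  0.00198943,
       -0.00026406,  0.0002223 ]), 'tau': array([-4.15005652e-04, -6.25446939e+01,  4.88982489e-02, -3.91597831e+01,
        1.61438843e-02,  9.91346547e-03, -3.65666972e-05]), 'position': array([ 0.26703683, -0.564671  ,  0.24749106]), 'ee_rot': array([ 8.44845692e-01, -5.35009558e-01, -6.36792312e-04, -3.51656397e-04]), 'ft_force': array([ 0.01867995, -0.09246081,  0.66510844]), 'torque': array([ 0.00373428, -0.02707689, -0.05075879]), 'grip_width': 1.003457486934728}
scene [[418.1967168460733, 0.0, 325.57467976262853], [0.0, 418.1967168460733, 198.55469605242283], [0.0, 0.0, 1.0]] [('origin', [0.96, 0.365, 0.981]), ('rotation', [0.325, 0.894, -0.288, -0.109])]
top [[361.3848882624351, 0.0, 317.54574153502284], [0.0, 361.3848882624351, 195.08391120923056], [0.0, 0.0, 1.0]] [('origin', [0.365, -0.136, 1.078]), ('rotation', [-0.694, 0.715, -0.06, 0.064])]
wrist [[302.08321856534155, 0.0, 319.3563725910011], [0.0, 302.08321856534155, 199.6816966041883], [0.0, 0.0, 1.0]] [('hand_eye', [[1.0, -0.0, 0.001, -0.001], [-0.0, 0.953, 0.305, -0.077], [-0.001, -0.305, 0.953, -0.126], [0.0, 0.0, 0.0, 1.0]])]
```

View pics/scene0.png

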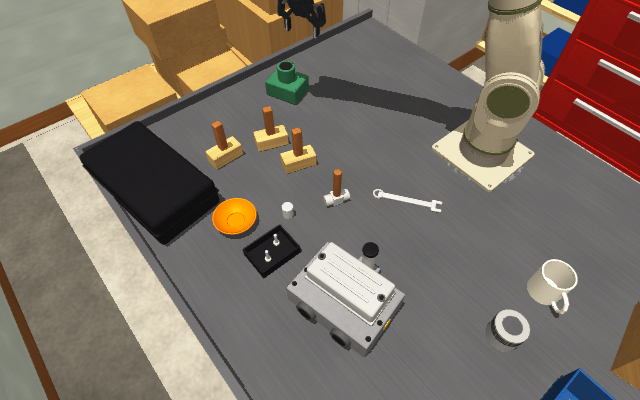

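View pics/top0.png

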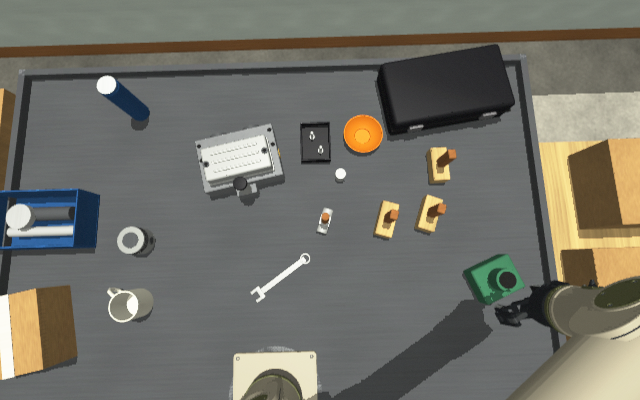

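View pics/wrist0.png

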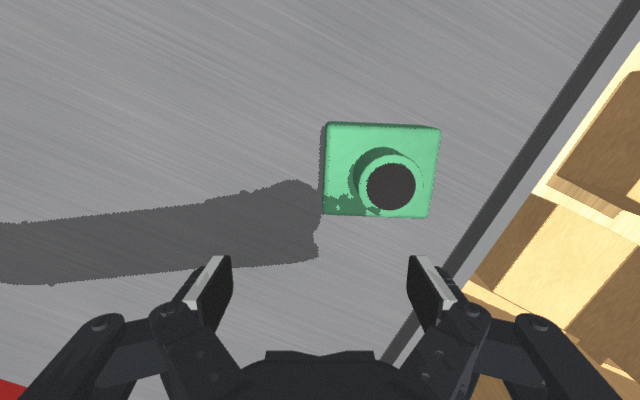

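The top view shows three wooden mallets, with heads at about (385,220), (430,214) and (438,166). The steel hammer is at (325,220), and the base is at (275,375). The casting is at about (240,160), with its neck at (240,184) on the robot's side. Next I'll measure these.

```bash
cat > h.py <<'E'
import numpy as np,cv2
from scipy.spatial.transform import Rotation as R
def load(n): return dict(np.load(f"pics/{n}.npz"))
def pose(c,obs=None):
    if "hand_eye" in c:
        T=np.eye(4);T[:3,:3]=R.from_quat(obs["ee_rot"]).as_matrix();T[:3,3]=obs["position"];T=T@c["hand_eye"]
        return T[:3,:3],T[:3,3]
    return R.from_quat(c["rotation"]).as_matrix(),np.array(c["origin"])
def cloud(c,obs=None):
    M,o=pose(c,obs);d=c["range_z"];v,u=np.indices(d.shape);K=c["K"]
    p=np.stack([(u-K[0,2])/K[0,0]*d,(v-K[1,2])/K[1,1]*d,d],-1)@M.T+o
    p[d==0]=np.nan;return p
def ray(c,u,v,z,obs=None):
    M,o=pose(c,obs);K=c["K"];r=M@np.array([(u-K[0,2])/K[0,0],(v-K[1,2])/K[1,1],1]);return o+r*(z-o[2])/r[2]
def rect(p):
    (cx,cy),(w,h),a=cv2.minAreaRect((p[:,:2]*1000).astype(np.float32))
    if w<h:w,h,a=h,w,a+90
    return round(cx,1),round(cy,1),round(w,1),round(h,1),round((a+90)%180-90,1)
E
python3 - <<'E'
from h import *
for n in("top0","scene0"):
    c=load(n);p=cloud(c);hsv=cv2.cvtColor(c["pixels"],cv2.COLOR_RGB2HSV)
    print(n,"table z",np.nanmedian(p[150:260,150:450,2]))
    m=((hsv[...,0]>10)&(hsv[...,0]<28)&(hsv[...,1]>70)&(p[...,2]>0.038)&(p[...,2]<0.055)&(p[...,0]<.75)).astype(np.uint8)
    k,l,s,ce=cv2.connectedComponentsWithStats(m)
    for i in range(1,k):
        if s[i,4]>60: 
            q=p[l==i];print("wood",ce[i].round(),s[i,4],rect(q),"z",np.median(q[:,2]).round(3),"range",np.hypot(*np.nanmean(q[:,:2],0)).round(3))
    for lo,hi,nm in((.060,.078,"cast"),(.112,.128,"cover"),(.131,.145,"neck")):
        m=((p[...,2]>lo)&(p[...,2]<hi)&(p[...,1]>-.1)&(p[...,1]<.4)&(p[...,0]>.35)&(p[...,0]<.75)).astype(np.uint8)
        k,l,s,ce=cv2.connectedComponentsWithStats(m)
        for i in range(1,k):
            if s[i,4]>40: q=p[l==i];print(nm,ce[i].round(),s[i,4],rect(q),np.median(q[:,2]).round(3))
E
```

```text
top0 table z 0.0008192625880645288
wood [438. 165.] 453 (630.6, -493.5, 99.7, 51.2, 1.6) z 0.046 range 0.795
wood [428. 214.] 467 (485.3, -452.8, 99.5, 50.4, -19.0) z 0.046 range 0.658
wood [385. 220.] 464 (473.0, -328.5, 99.9, 49.8, -17.5) z 0.046 range 0.571
wood [ 62. 323.] 334 (215.2, 577.7, 198.4, 7.3, 11.6) z 0.046 range 0.616
cast [240. 155.] 1590 (666.1, 95.9, 230.4, 171.9, -77.9) 0.07
cast [135. 240.] 411 (431.7, 377.1, 75.1, 45.2, 0.1) 0.07
cover [235. 158.] 2232 (646.0, 91.4, 184.6, 96.4, -77.4) 0.12
neck [240. 183.] 159 (569.5, 74.9, 36.3, 35.5, -1.2) 0.137
scene0 table z 0.0011252974710738162
wood [270. 134.] 362 (490.4, -451.4, 99.6, 53.6, -21.3) z 0.046 range 0.667
wood [223. 149.] 376 (635.7, -491.8, 99.0, 54.4, 1.3) z 0.046 range 0.803
wood [298. 155.] 391 (477.2, -328.7, 100.2, 53.4, -16.2) z 0.045 range 0.58
wood [630. 351.] 273 (245.4, 584.1, 161.9, 39.4, 26.0) z 0.046 range 0.653
cast [344. 310.] 2693 (671.7, 96.1, 230.9, 171.4, -77.2) 0.07
cast [506. 322.] 590 (436.1, 377.9, 77.0, 44.0, 0.2) 0.07
cover [351. 279.] 3228 (651.1, 91.2, 184.6, 95.8, -77.8) 0.12
neck [370. 249.] 195 (574.3, 75.4, 37.4, 35.3, -37.0) 0.137
```

```bash
python3 - <<'E'
import cv2
t=cv2.imread("pics/top0.png")[90:310,180:500]
cv2.imwrite("pics/crop0.png",cv2.resize(t,None,fx=2.5,fy=2.5,interpolation=cv2.INTER_CUBIC))
E
```

```text
(no output)
```

View pics/crop0.png

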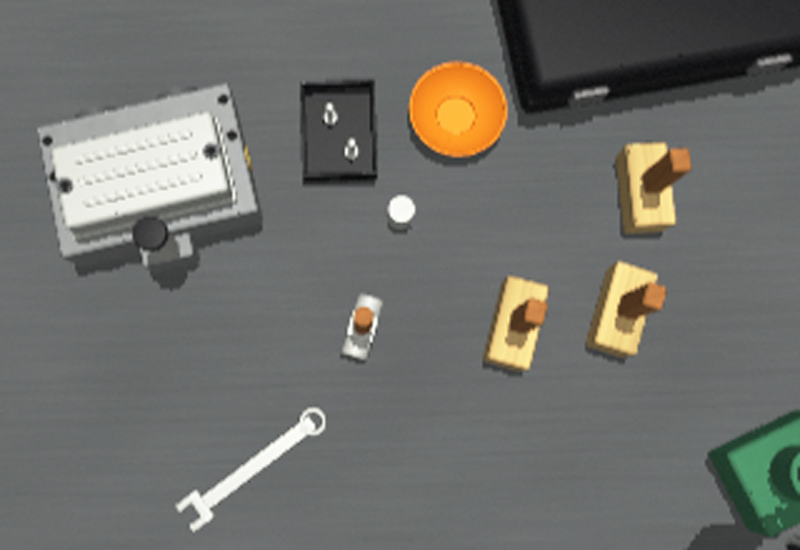

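The heads measure 100 x 50 mm with tops at z = 0.046, as the description says. These could be taken for the mallet (top view pixels):
- (385,220): 0.57 m from the base
- (430,214): 0.66 m
- (438,166): 0.80 m
- (325,220): steel hammer, not to be used

The one meant is (385,220), at about (0.475, -0.3285) with its long axis at about -17°. The casting's x axis points to about +12.3°. I'm moving above the mallet now.

```bash
python3 -m pendant '[[[3.4,3.9,0],[0,0,8],0],[[3.4,3.9,0],[0,0,8],0],[[3.4,3.9,0],[0,0,8],0],[[3.4,3.9,0],[0,0,8],0],[[3.4,3.9,0],[0,0,8],0],[[3.4,3.9,0],[0,0,8],0],[[0,0,0],[0,0,0],0]]' 100
cat > look.py <<'E'
import sys
from h import *
from workcell import manip
n,t=sys.argv[1:3]
o=manip.get_obs();c=manip.camera(n)
cv2.imwrite(f"pics/{t}.png",c["pixels"][:,:,::-1]);np.savez(f"pics/{t}.npz",**c,**({k:o[k] for k in("position","ee_rot")}))
M=R.from_quat(o["ee_rot"]).as_matrix()
print("clock",o["clock"],"tcp",o["position"].round(4),"yaw",np.degrees(np.arctan2(M[1,0],M[0,0])).round(2),"zdir",M[:,2].round(3),"F",o["ft_force"].round(1),o["grip_width"].round(3))
E
python3 look.py wrist w1; python3 - <<'E'
from h import *
c=load("w1");p=cloud(c,c)
for lo,hi in((.04,.052),(.138,.152)):
    m=((p[...,2]>lo)&(p[...,2]<hi)&(np.hypot(p[...,0]-.475,p[...,1]+.33)<.08)).astype(np.uint8)
    k,l,s,ce=cv2.connectedComponentsWithStats(m)
    for i in range(1,k):
        if s[i,4]>40: q=p[l==i];print(ce[i].round(),s[i,4],rect(q),np.median(q[:,2]).round(4))
E
```

```text
clock: 1.02
position: [0.4743, -0.3218, 0.2457]
ee_rot: [0.991, -0.132, -0.002, -0.0]
ft_force: [-0.3, 0.1, 0.4]
grip_width: 1.005
[323. 180.] 3068 (475.5, -330.0, 100.2, 50.3, -17.3) 0.0458
[325. 213.] 817 (475.7, -329.5, 25.9, 21.3, -16.7) 0.1445Traceback (most recent call last):
  File "look.py", line 8, in <module>
    print("clock",o["clock"],"tcp",o["position"].round(4),"yaw",np.degrees(np.arctan2(M[1,0],M[0,0])).round(2),"zdir",M[:,2].round(3),"F",o["ft_force"].round(1),o["grip_width"].round(3))
                                                                                                                                                                 ^^^^^^^^^^^^^^^^^^^^^
AttributeError: 'float' object has no attribute 'round'
```

View pics/w1.png

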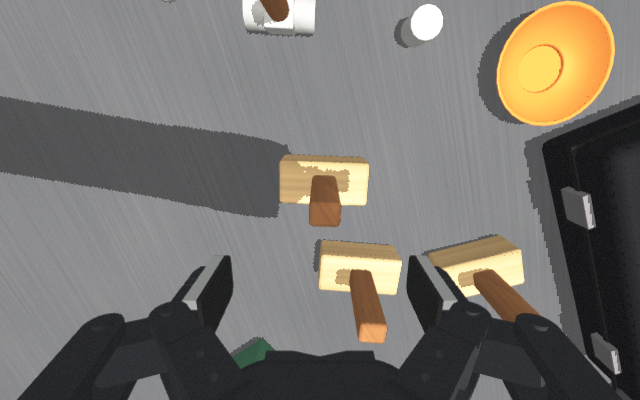

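The wrist view shows the chosen mallet at (323,180), its handle top at (325,213). It measures (0.4756, -0.330) at -17°, z = 0.1445, in agreement with the other views. Now I align, descend and grip.

```bash
sed -i 's/o\["grip_width"\].round(3)/round(o["grip_width"],3)/' look.py
python3 -m pendant '[[[0.1,-0.8,0],[0,0,-1.8],0],[[0,0,-4],[0,0,0],0],[[0,0,-4],[0,0,0],0],[[0,0,-3.5],[0,0,0],0],[[0,0,-2],[0,0,0],0],[[0,0,0],[0,0,0],0]]' 100
python3 look.py wrist w2
```

```text
clock: 1.82
position: [0.4669, -0.344, 0.1063]
ee_rot: [0.986, -0.165, -0.003, 0.003]
ft_force: [0.2, -0.4, 0.2]
grip_width: 1.0
clock 1.825 tcp [ 0.4669 -0.344   0.1063] yaw -18.94 zdir [-0.006 -0.004 -1.   ] F [ 0.2 -0.4  0.2] 1.0
```

View pics/w2.png

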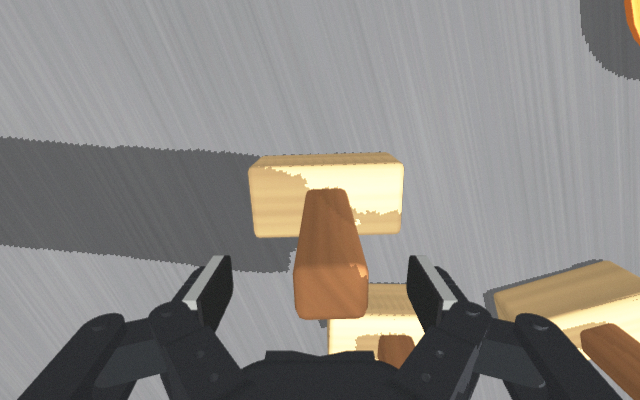

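The handle shows at (330,290), between the jaws, but the tool drifted by (-9, -14) mm on the way down. I'm correcting that before closing.

```bash
python3 -m pendant '[[[0.9,1.4,-0.3],[-0.3,0.3,1.9],0],[[0,0,0],[0,0,0],0],[[0,0,0],[0,0,0],0]]' 100
python3 look.py wrist w3
```

```text
clock: 2.25
position: [0.4782, -0.3307, 0.107]
ee_rot: [0.989, -0.148, -0.002, 0.007]
ft_force: [-0.6, -1.2, -0.2]
grip_width: 1.002
clock 2.25 tcp [ 0.4782 -0.3307  0.107 ] yaw -16.99 zdir [-0.007 -0.014 -1.   ] F [-0.6 -1.2 -0.2] 1.002
```

```bash
python3 -m pendant '[[[-0.2,0,-0.4],[0.8,-0.4,0],0],[[0,0,0],[0,0,0],0],[[0,0,0],[0,0,0],0]]' 100
python3 look.py wrist w4
```

```text
clock: 2.68
position: [0.476, -0.331, 0.1031]
ee_rot: [0.989, -0.148, 0.0, -0.001]
ft_force: [-0.3, -0.6, 0.2]
grip_width: 0.997
clock 2.675 tcp [ 0.476  -0.331   0.1031] yaw -17.03 zdir [ 0.001  0.001 -1.   ] F [-0.3 -0.6  0.2] 0.997
```

View pics/w4.png

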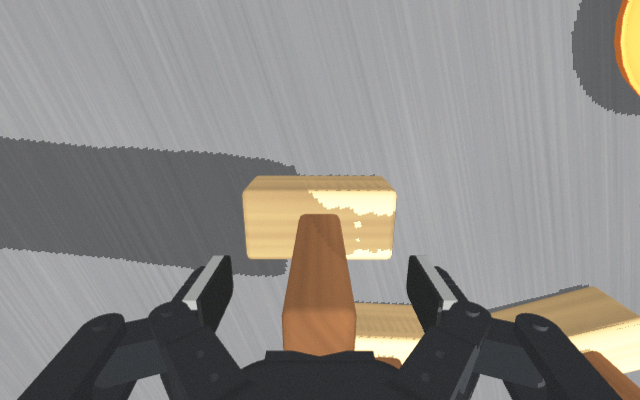

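The handle is centred between the jaws at (320,300), with the tool vertical at yaw -17.0° and z = 0.103. I'll close now.

```bash
python3 -m pendant '[[[0,0,0],[0,0,0],255],[[0,0,0],[0,0,0],255],[[0,0,0],[0,0,0],255],[[0,0,0],[0,0,0],255],[[0,0,0],[0,0,0],255],[[0,0,0],[0,0,0],255]]' 100
python3 look.py wrist w5
```

```text
clock: 3.48
position: [0.4759, -0.331, 0.1032]
ee_rot: [0.989, -0.148, 0.0, -0.0]
ft_force: [-0.3, 0.2, 0.0]
grip_width: 0.294
clock 3.475 tcp [ 0.4759 -0.331   0.1032] yaw -17.03 zdir [ 0.001  0.001 -1.   ] F [-0.3  0.2  0. ] 0.294
```

```bash
python3 -m pendant '[[[0,0,3],[0,0,0],255],[[0,0,5],[0,0,0],255],[[0,0,5],[0,0,0],255],[[0,0,4],[0,0,0],255],[[0,0,0],[0,0,0],255],[[0,0,0],[0,0,0],255]]' 110
python3 look.py wrist w6
```

```text
clock: 4.28
position: [0.4727, -0.3288, 0.2725]
ee_rot: [0.989, -0.148, -0.004, -0.003]
ft_force: [-0.4, -0.2, -3.2]
grip_width: 0.288
clock 4.275 tcp [ 0.4727 -0.3288  0.2725] yaw -16.99 zdir [-0.007  0.007 -1.   ] F [-0.4 -0.2 -3.2] 0.288
```

View pics/w6.png

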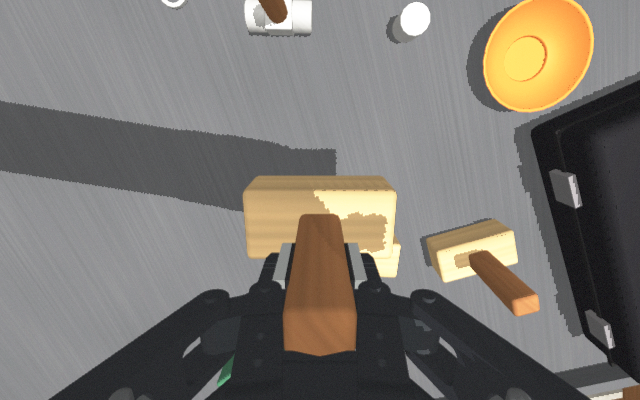

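The mallet is held squarely, with its head at (320,217) and the steel hammer at (280,15). Next I cross to the left end while high.

```bash
python3 -m pendant '[[[0.2,3,0.3],[0,0,2],255],[[0.3,5.5,0],[0,0,4],255],[[0.3,5.5,0],[0,0,4],255],[[0.4,5.5,0],[0,0,4],255],[[0.4,5.5,0],[0,0,4],255],[[0.5,5.5,0],[0,0,4],255],[[0.5,5.5,0],[0,0,4],255],[[0.5,3.5,0],[0,0,2],255],[[0,0,0],[0,0,0],255],[[0,0,0],[0,0,0],255]]' 110
python3 look.py top t1
python3 - <<'E'
from h import *
c=load("t1");print(c["position"],R.from_quat(c["ee_rot"]).as_matrix().round(3))
E
```

```text
clock: 5.58
position: [0.4939, 0.0869, 0.2637]
ee_rot: [0.994, 0.11, -0.013, -0.003]
ft_force: [-0.3, -0.5, -3.7]
grip_width: 0.292
clock 5.575 tcp [0.4939 0.0869 0.2637] yaw 12.66 zdir [-0.027  0.003 -1.   ] F [-0.3 -0.5 -3.7] 0.292
[0.49390865 0.08689585 0.26370186] [[ 0.975  0.219 -0.027]
 [ 0.219 -0.976  0.003]
 [-0.026 -0.009 -1.   ]]
```

View pics/t1.png

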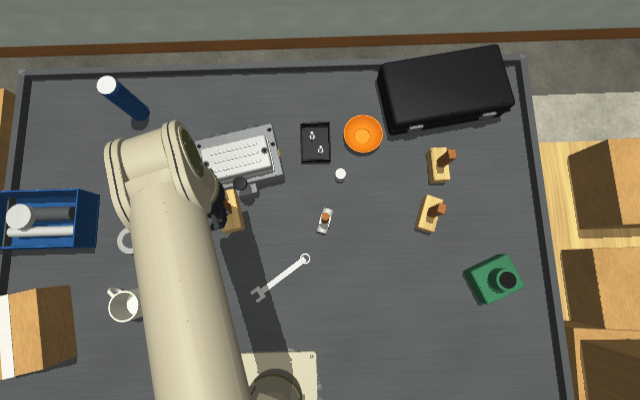

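```bash
python3 -m pendant '[[[0.8,2.3,0],[0,-0.8,-0.2],255],[[0.8,2.3,0],[0,-0.7,-0.2],255],[[0,0,0],[0,0,0],255],[[0,0,-2.5],[0,0,0],255],[[0,0,-2.5],[0,0,0],255],[[0,0,0],[0,0,0],255],[[0,0,0],[0,0,0],255]]' 110
cat > meas.py <<'E'
import sys
from h import *
c=load(sys.argv[1]);p=cloud(c)
# head frame as found in this camera (scene0)
H=np.array([.6511,.0912]);a=np.radians(12.3);ex=np.array([np.cos(a),np.sin(a)]);ey=np.array([-ex[1],ex[0]])
q=p[...,:2]-H;X=q@ex*1000;Y=q@ey*1000;Z=p[...,2]*1000
hsv=cv2.cvtColor(c["pixels"],cv2.COLOR_RGB2HSV)
m=(Z>114)&(Z<125)&(X>-60)&(X<110)&(abs(Y)<115)&(hsv[...,1]<60)&(hsv[...,2]>100)
k,l,s,ce=cv2.connectedComponentsWithStats(m.astype(np.uint8));i=1+np.argmax(s[1:,4]);m=l==i
print("n",m.sum(),"rect(head frame mm)",rect(np.stack([X[m],Y[m],Z[m]],1)/1000))
# edge lines: back edge (+x) and front edge by y-bins
for nm,f in(("front",np.min),("back",np.max)):
    ys=[];xs=[]
    for y in range(-80,81,8):
        b=m&(abs(Y-y)<4)
        if b.sum()>5: ys.append(y);xs.append(f(X[b]))
    if len(ys)>4:
        ys=np.array(ys);xs=np.array(xs)
        for _ in range(3):
            g=np.polyfit(ys,xs,1);r=abs(xs-np.polyval(g,ys));w=r<max(2,2*np.median(r));ys,xs=ys[w],xs[w]
        print(nm,"x at y=+70,-70:",np.polyval(g,[70,-70]).round(1),"n",len(ys))
E
python3 look.py scene s1; python3 meas.py scene0; python3 meas.py s1
```

```text
clock: 6.5
position: [0.5104, 0.1243, 0.212]
ee_rot: [0.995, 0.099, -0.001, 0.0]
ft_force: [-0.3, -0.2, -3.3]
grip_width: 0.293
clock 6.5 tcp [0.5104 0.1243 0.212 ] yaw 11.41 zdir [-0.002 -0.001 -1.   ] F [-0.3 -0.2 -3.3] 0.293
n 3094 rect(head frame mm) (-0.0, 0.3, 183.9, 95.8, 89.9)
front x at y=+70,-70: [-46.8 -47.2] n 21
back x at y=+70,-70: [47.1 46.7] n 21
n 3113 rect(head frame mm) (-0.3, 0.2, 184.2, 96.4, 89.9)
front x at y=+70,-70: [-47.4 -47. ] n 21
back x at y=+70,-70: [47.2 46.6] n 21
```

View pics/s1.png

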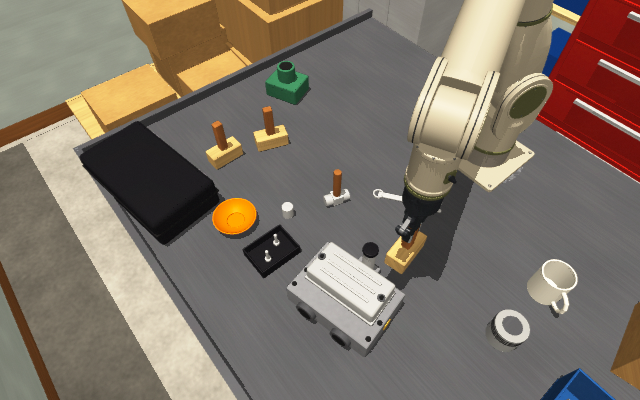

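The scene view shows the cover clearly at (350,280) and the mallet at (405,250), left of the neck at (370,250). I'll lower it to striking height.

```bash
python3 -m pendant '[[[-0.2,0.8,-1.5],[0,0,0.9],255],[[0,0,-1.5],[0,0,0],255],[[0,0,0],[0,0,0],255],[[0,0,0],[0,0,0],255]]' 110
cat > hp.py <<'E'
from h import *
from workcell import manip
o=manip.get_obs();a=np.radians(12.3);ex=np.array([np.cos(a),np.sin(a)]);ey=np.array([-ex[1],ex[0]])
d=o["position"][:2]-[.649,.0915];M=R.from_quat(o["ee_rot"]).as_matrix()
F=o["ft_force"]
print("t",o["clock"],"face X %.1f Y %.1f bottom z %.1f"%(d@ex*1000-0+50,d@ey*1000,o["position"][2]*1000-103.2),"yaw %.2f"%np.degrees(np.arctan2(M[1,0],M[0,0])),"zdir",M[:,2].round(3),"Fx %.1f Fy %.1f Fz %.1f"%(F[:2]@ex,F[:2]@ey,F[2]),"g %.3f"%o["grip_width"])
E
python3 hp.py
```

```text
clock: 7.05
position: [0.5086, 0.1329, 0.1808]
ee_rot: [0.994, 0.108, -0.001, 0.0]
ft_force: [0.3, -0.6, -3.5]
grip_width: 0.298
t 7.05 face X -78.4 Y 70.4 bottom z 77.6 yaw 12.38 zdir [-0.001 -0.001 -1.   ] Fx 0.1 Fy -0.6 Fz -3.5 g 0.298
```

```bash
python3 -m pendant '[[[0.98,0.21,0],[0,0,0],255],[[0.98,0.21,0],[0,0,0],255],[[0,0,0],[0,0,0],255],[[0,0,0],[0,0,0],255]]' 110; python3 hp.py
```

```text
clock: 7.55
position: [0.5305, 0.1375, 0.1814]
ee_rot: [0.994, 0.108, 0.0, 0.0]
ft_force: [0.4, 0.4, -3.8]
grip_width: 0.292
t 7.55 face X -56.0 Y 70.2 bottom z 78.2 yaw 12.35 zdir [ 0. -0. -1.] Fx 0.5 Fy 0.3 Fz -3.8 g 0.292
```

```bash
python3 -m pendant '[[[0.2,0.04,0],[0,0,0],255],[[0.2,0.04,0],[0,0,0],255],[[0.2,0.04,0],[0,0,0],255],[[0.2,0.04,0],[0,0,0],255],[[0.2,0.04,0],[0,0,0],255],[[0.2,0.04,0],[0,0,0],255],[[0,0,0],[0,0,0],255]]' 110; python3 hp.py; python3 look.py scene s2; python3 meas.py s2
```

```text
clock: 8.43
position: [0.5385, 0.1393, 0.1802]
ee_rot: [0.994, 0.108, -0.006, 0.001]
ft_force: [0.5, -0.7, -3.3]
grip_width: 0.291
t 8.425 face X -47.8 Y 70.2 bottom z 77.0 yaw 12.36 zdir [-0.011 -0.004 -1.   ] Fx 0.4 Fy -0.8 Fz -3.3 g 0.291
clock 8.425 tcp [0.5385 0.1393 0.1802] yaw 12.36 zdir [-0.011 -0.004 -1.   ] F [ 0.5 -0.7 -3.3] 0.291
n 3090 rect(head frame mm) (-0.0, 0.3, 184.5, 96.4, 89.2)
front x at y=+70,-70: [-46.1 -47.4] n 21
back x at y=+70,-70: [48.1 46. ] n 21
```

It's in contact and the left end has moved about 1 mm. I'll keep pushing.

```bash
python3 -m pendant '[[[0.2,0.04,0.05],[0.2,-0.5,0],255],[[0.2,0.04,0],[0,0,0],255],[[0.2,0.04,0],[0,0,0],255],[[0.2,0.04,0],[0,0,0],255],[[0.2,0.04,0],[0,0,0],255],[[0,0,0],[0,0,0],255]]' 110; python3 hp.py; python3 look.py scene s3; python3 meas.py s3
```

```text
clock: 9.22
position: [0.542, 0.141, 0.1788]
ee_rot: [0.994, 0.108, -0.009, 0.001]
ft_force: [-1.4, -0.2, -1.8]
grip_width: 0.29
t 9.225 face X -44.0 Y 71.1 bottom z 75.6 yaw 12.41 zdir [-0.017 -0.004 -1.   ] Fx -1.4 Fy 0.1 Fz -1.8 g 0.290
clock 9.225 tcp [0.542  0.141  0.1788] yaw 12.41 zdir [-0.017 -0.004 -1.   ] F [-1.4 -0.2 -1.8] 0.29
n 3105 rect(head frame mm) (1.8, 0.2, 183.6, 95.7, 88.4)
front x at y=+70,-70: [-42.8 -47.2] n 21
back x at y=+70,-70: [51.4 46.8] n 21
```

```bash
python3 -m pendant '[[[0.3,0.06,0.2],[0.2,-0.9,0],255],[[0.3,0.06,0.05],[0,-0.1,0],255],[[0.3,0.06,0.05],[0,-0.1,0],255],[[0.3,0.06,0.05],[0,-0.1,0],255],[[0,0,0],[0,0,0],255]]' 110; python3 hp.py; python3 look.py scene s4; python3 meas.py s4
```

```text
clock: 9.9
position: [0.5477, 0.1442, 0.1795]
ee_rot: [0.994, 0.109, -0.005, 0.0]
ft_force: [-2.2, -1.2, -2.1]
grip_width: 0.292
t 9.9 face X -37.8 Y 73.1 bottom z 76.3 yaw 12.51 zdir [-0.01  -0.002 -1.   ] Fx -2.4 Fy -0.7 Fz -2.1 g 0.292
clock 9.9 tcp [0.5477 0.1442 0.1795] yaw 12.51 zdir [-0.01  -0.002 -1.   ] F [-2.2 -1.2 -2.1] 0.292
n 3118 rect(head frame mm) (6.0, 0.4, 183.2, 96.0, 84.9)
front x at y=+70,-70: [-34.8 -46.9] n 21
back x at y=+70,-70: [59.7 46.6] n 21
```

Left end +12 mm, right end 0. Now I back off, pass behind the neck and go to the right end.

```bash
python3 -m pendant '[[[-1.5,-0.33,0.15],[0,-0.3,0],255],[[-4,-0.87,0],[0,-0.2,0],255],[[-3.3,-0.72,0],[0,0,0],255],[[0,0,0],[0,0,0],255],[[0,0,0],[0,0,0],255]]' 110; python3 hp.py
```

```text
clock: 10.58
position: [0.4617, 0.1249, 0.1825]
ee_rot: [0.994, 0.109, 0.005, 0.0]
ft_force: [0.7, -0.4, -3.4]
grip_width: 0.295
t 10.575 face X -125.9 Y 72.5 bottom z 79.3 yaw 12.48 zdir [ 0.01  0.   -1.  ] Fx 0.6 Fy -0.5 Fz -3.4 g 0.295
```

```bash
python3 -m pendant '[[[0.5,-2.3,0],[0,0.5,0],255],[[1,-4.6,0],[0,0,0],255],[[1,-4.6,0],[0,0,0],255],[[0.4,-1.9,0],[0,0,0],255],[[0,0,0],[0,0,0],255],[[0,0,0],[0,0,0],255]]' 110; python3 hp.py
```

```text
clock: 11.32
position: [0.4971, -0.011, 0.1834]
ee_rot: [0.994, 0.11, 0.004, -0.002]
ft_force: [0.2, 0.3, -3.8]
grip_width: 0.289
t 11.325 face X -120.3 Y -67.8 bottom z 80.2 yaw 12.66 zdir [ 0.008  0.005 -1.   ] Fx 0.2 Fy 0.2 Fz -3.8 g 0.289
```

```bash
python3 -m pendant '[[[1.95,0.23,-0.1],[-0.2,0.4,0],255],[[2.2,0.48,0],[-0.1,0,0],255],[[1.2,0.26,0],[0,0,0],255],[[0,0,0],[0,0,0],255],[[0,0,0],[0,0,0],255]]' 110; python3 hp.py
```

```text
clock: 11.95
position: [0.5518, 0.004, 0.1824]
ee_rot: [0.994, 0.113, 0.001, -0.0]
ft_force: [-0.4, 0.5, -4.0]
grip_width: 0.288
t 11.95 face X -63.6 Y -64.8 bottom z 79.2 yaw 13.02 zdir [ 0.001  0.001 -1.   ] Fx -0.3 Fy 0.6 Fz -4.0 g 0.288
```

```bash
python3 -m pendant '[[[0.4,-0.45,0],[0,0,-0.5],255],[[0.3,0.06,0],[0,0,0],255],[[0.3,0.06,0],[0,0,0],255],[[0.3,0.06,0.02],[0,-0.1,0],255],[[0.3,0.06,0.05],[0,-0.2,0],255],[[0.3,0.06,0.05],[0,-0.2,0],255],[[0.3,0.06,0.05],[0,-0.2,0],255],[[0,0,0],[0,0,0],255]]' 110; python3 hp.py; python3 look.py scene s5; python3 meas.py s5
```

```text
clock: 12.95
position: [0.5709, 0.0005, 0.1829]
ee_rot: [0.994, 0.107, 0.002, 0.002]
ft_force: [-0.6, -0.2, -3.8]
grip_width: 0.29
t 12.95 face X -45.6 Y -72.2 bottom z 79.7 yaw 12.34 zdir [ 0.005 -0.003 -1.   ] Fx -0.6 Fy -0.0 Fz -3.8 g 0.290
clock 12.95 tcp [5.709e-01 5.000e-04 1.829e-01] yaw 12.34 zdir [ 0.005 -0.003 -1.   ] F [-0.6 -0.2 -3.8] 0.29
n 3146 rect(head frame mm) (8.1, 0.3, 183.9, 96.0, 86.6)
front x at y=+70,-70: [-34.6 -43.8] n 21
back x at y=+70,-70: [59.7 50.5] n 21
```

```bash
python3 -m pendant '[[[0.3,0.06,0],[0,-0.1,0],255],[[0.3,0.06,0.05],[0,-0.2,0],255],[[0.3,0.06,0.05],[0,-0.2,0],255],[[0.3,0.06,0.05],[0,-0.2,0],255],[[0.3,0.06,0.05],[0,-0.2,0],255],[[0,0,0],[0,0,0],255]]' 110; python3 hp.py; python3 look.py scene s6; python3 meas.py s6
```

```text
clock: 13.75
position: [0.5814, 0.0007, 0.1829]
ee_rot: [0.994, 0.106, 0.003, 0.004]
ft_force: [-1.4, -0.8, -2.2]
grip_width: 0.287
t 13.75 face X -35.4 Y -74.3 bottom z 79.7 yaw 12.22 zdir [ 0.008 -0.008 -1.   ] Fx -1.5 Fy -0.5 Fz -2.2 g 0.287
clock 13.75 tcp [0.5814 0.0007 0.1829] yaw 12.22 zdir [ 0.008 -0.008 -1.   ] F [-1.4 -0.8 -2.2] 0.287
n 3150 rect(head frame mm) (12.4, 1.2, 183.6, 96.3, -89.6)
front x at y=+70,-70: [-34.9 -34. ] n 21
back x at y=+70,-70: [59.4 60. ] n 21
```

```bash
python3 -m pendant '[[[0.3,0.15,0],[0.3,0.2,0],255],[[0.3,0.1,0],[0.2,0,0],255],[[0.3,0.1,0],[0,0,0],255],[[0.3,0.1,0.05],[0,-0.1,0],255],[[0,0,0],[0,0,0],255]]' 110; python3 hp.py; python3 look.py scene s7; python3 meas.py s7
```

```text
clock: 14.42
position: [0.5906, 0.0005, 0.1834]
ee_rot: [0.994, 0.105, -0.002, 0.003]
ft_force: [-1.8, -0.3, -2.4]
grip_width: 0.287
t 14.425 face X -26.4 Y -76.5 bottom z 80.2 yaw 12.03 zdir [-0.002 -0.006 -1.   ] Fx -1.9 Fy 0.1 Fz -2.4 g 0.287
clock 14.425 tcp [5.906e-01 5.000e-04 1.834e-01] yaw 12.03 zdir [-0.002 -0.006 -1.   ] F [-1.8 -0.3 -2.4] 0.287
n 3179 rect(head frame mm) (16.7, 2.0, 183.7, 96.3, -86.0)
front x at y=+70,-70: [-34.8 -24.5] n 20
back x at y=+70,-70: [59.7 69.6] n 21
```

View pics/s7.png

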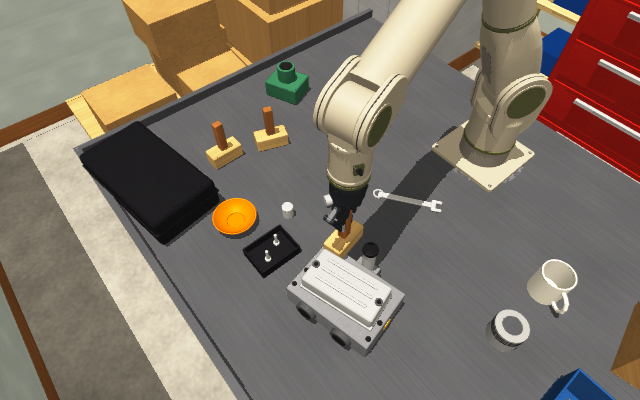

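Right end +22.9 mm, left +12.4 mm. The picture shows the mallet at (343,238) against the right end, with the hand clear above. Back to the left end.

```bash
python3 -m pendant '[[[-1.5,-0.33,0],[0,0,0.2],255],[[-4,-0.8,0],[0.1,0,0.1],255],[[-4,-0.8,0],[0,0,0],255],[[0,0,0],[0,0,0],255],[[0,0,0],[0,0,0],255]]' 110; python3 hp.py
```

```text
clock: 15.1
position: [0.4967, -0.0171, 0.1845]
ee_rot: [0.994, 0.108, 0.003, 0.001]
ft_force: [0.7, -0.6, -3.3]
grip_width: 0.292
t 15.1 face X -121.9 Y -73.7 bottom z 81.3 yaw 12.44 zdir [ 0.007 -0.002 -1.   ] Fx 0.6 Fy -0.8 Fz -3.3 g 0.292
```

```bash
python3 -m pendant '[[[-0.9,2.2,-0.1],[0,0.3,0],255],[[-1,4.6,0],[0,0,0],255],[[-1,4.6,0],[0,0,0],255],[[-0.4,1.9,0],[0,0,0],255],[[0,0,0],[0,0,0],255],[[0,0,0],[0,0,0],255]]' 110; python3 hp.py
```

```text
clock: 15.85
position: [0.4682, 0.1227, 0.1851]
ee_rot: [0.994, 0.109, 0.005, -0.002]
ft_force: [0.3, 0.3, -3.3]
grip_width: 0.29
t 15.85 face X -120.0 Y 69.1 bottom z 81.9 yaw 12.55 zdir [ 0.009  0.004 -1.   ] Fx 0.3 Fy 0.2 Fz -3.3 g 0.290
```

Advance to about X = -45. The left face is now at about -37.

```bash
python3 -m pendant '[[[2,0.43,-0.2],[-0.2,0.4,0],255],[[3,0.64,0],[0,0,0],255],[[2,0.43,0],[0,0,0],255],[[0,0,0],[0,0,0],255],[[0,0,0],[0,0,0],255]]' 110; python3 hp.py
```

```text
clock: 16.48
position: [0.5428, 0.1321, 0.182]
ee_rot: [0.994, 0.105, 0.001, 0.0]
ft_force: [-0.4, -0.0, -2.7]
grip_width: 0.292
t 16.475 face X -45.1 Y 62.3 bottom z 78.8 yaw 12.05 zdir [ 0.001 -0.    -1.   ] Fx -0.4 Fy 0.0 Fz -2.7 g 0.292
```

```bash
python3 -m pendant '[[[-0.15,0.7,0],[0,0,0.3],255],[[0.3,0.06,0],[0,0,0],255],[[0.3,0.06,0],[0,0,0],255],[[0.3,0.06,0.05],[0,-0.2,0],255],[[0.3,0.06,0.05],[0,-0.2,0],255],[[0.3,0.06,0.05],[0,-0.2,0],255],[[0.3,0.06,0.05],[0,-0.2,0],255],[[0,0,0],[0,0,0],255]]' 110; python3 hp.py; python3 look.py scene s8; python3 meas.py s8
```

```text
clock: 17.48
position: [0.5547, 0.1438, 0.1828]
ee_rot: [0.994, 0.109, 0.003, 0.002]
ft_force: [-1.5, -0.7, -2.2]
grip_width: 0.291
t 17.475 face X -31.0 Y 71.2 bottom z 79.6 yaw 12.53 zdir [ 0.005 -0.003 -1.   ] Fx -1.7 Fy -0.4 Fz -2.2 g 0.291
clock 17.475 tcp [0.5547 0.1438 0.1828] yaw 12.53 zdir [ 0.005 -0.003 -1.   ] F [-1.5 -0.7 -2.2] 0.291
n 3198 rect(head frame mm) (19.9, 2.2, 183.7, 95.7, -87.9)
front x at y=+70,-70: [-29.2 -24.6] n 21
back x at y=+70,-70: [64.7 69.5] n 21
```

```bash
python3 -m pendant '[[[0.3,0.06,0],[0.1,0.1,0],255],[[0.3,0.06,0.03],[0,-0.1,0],255],[[0.3,0.06,0.03],[0,-0.1,0],255],[[0.3,0.06,0.05],[0,-0.1,0],255],[[0.3,0.06,0.05],[0,-0.2,0],255],[[0,0,0],[0,0,0],255]]' 110; python3 hp.py; python3 look.py scene s9; python3 meas.py s9
```

```text
clock: 18.27
position: [0.5639, 0.1488, 0.1832]
ee_rot: [0.994, 0.11, -0.001, 0.0]
ft_force: [-1.4, 0.1, -1.7]
grip_width: 0.294
t 18.275 face X -20.9 Y 74.2 bottom z 80.0 yaw 12.66 zdir [-0.002 -0.001 -1.   ] Fx -1.4 Fy 0.4 Fz -1.7 g 0.294
clock 18.275 tcp [0.5639 0.1488 0.1832] yaw 12.66 zdir [-0.002 -0.001 -1.   ] F [-1.4  0.1 -1.7] 0.294
n 3202 rect(head frame mm) (24.7, 2.0, 184.2, 95.7, 87.9)
front x at y=+70,-70: [-19.5 -24.9] n 21
back x at y=+70,-70: [74.4 68.8] n 21
```

```bash
python3 -m pendant '[[[0.3,0.06,0.03],[0,-0.1,0],255],[[0.1,0.02,0],[0,0,0],255],[[0,0,0],[0,0,0],255]]' 110; python3 look.py scene s10; python3 meas.py s10
python3 -m pendant '[[[-1.5,-0.33,0],[0,0,0],255],[[-4,-0.95,0],[0,0,0],255],[[-4.6,-1,0],[0,0,0],255],[[0,0,0],[0,0,0],255],[[0,0,0],[0,0,0],255]]' 110; python3 hp.py
```

```text
clock: 18.7
position: [0.566, 0.15, 0.1833]
ee_rot: [0.994, 0.11, -0.003, 0.0]
ft_force: [-2.9, -0.7, -1.2]
grip_width: 0.292
clock 18.7 tcp [0.566  0.15   0.1833] yaw 12.68 zdir [-0.005 -0.002 -1.   ] F [-2.9 -0.7 -1.2] 0.292
n 3210 rect(head frame mm) (25.7, 2.4, 182.8, 95.6, 86.7)
front x at y=+70,-70: [-17.7 -25.2] n 21
back x at y=+70,-70: [76.5 69. ] n 21
clock: 19.38
position: [0.4665, 0.126, 0.1844]
ee_rot: [0.994, 0.109, 0.002, 0.0]
ft_force: [0.0, 0.5, -2.7]
grip_width: 0.294
t 19.375 face X -120.9 Y 72.6 bottom z 81.2 yaw 12.56 zdir [ 0.005 -0.    -1.   ] Fx 0.1 Fy 0.5 Fz -2.7 g 0.294
```

Left end +29.3 mm, right +22.1 mm. Now the right end again.

```bash
python3 -m pendant '[[[0.2,-2.3,0],[0,0.3,0],255],[[1,-4.6,0],[0,0,0],255],[[1,-4.6,0],[0,0,0],255],[[0.4,-2.1,0],[0,0,0],255],[[0,0,0],[0,0,0],255],[[0,0,0],[0,0,0],255]]' 110; python3 hp.py
```

```text
clock: 20.12
position: [0.4994, -0.0122, 0.1856]
ee_rot: [0.994, 0.111, 0.003, -0.002]
ft_force: [-0.3, 0.2, -3.8]
grip_width: 0.291
t 20.125 face X -118.2 Y -69.4 bottom z 82.4 yaw 12.72 zdir [ 0.007  0.004 -1.   ] Fx -0.2 Fy 0.2 Fz -3.8 g 0.291
```

```bash
python3 -m pendant '[[[2,0.3,-0.2],[-0.2,0.4,-0.2],255],[[3,0.6,0],[0,0,0],255],[[2,0.4,0],[0,0,0],255],[[0,0,0],[0,0,0],255],[[0,0,0],[0,0,0],255]]' 110; python3 hp.py
```

```text
clock: 20.75
position: [0.5718, 0.0075, 0.1835]
ee_rot: [0.994, 0.113, 0.0, -0.001]
ft_force: [0.1, 0.6, -4.0]
grip_width: 0.295
t 20.75 face X -43.4 Y -65.6 bottom z 80.3 yaw 12.93 zdir [ 0.     0.003 -1.   ] Fx 0.3 Fy 0.5 Fz -4.0 g 0.295
```

```bash
python3 -m pendant '[[[0.4,-0.4,0],[-0.1,0,-0.5],255],[[0.3,0.06,0],[0,0,0],255],[[0.3,0.06,0],[0,0,0],255],[[0.3,0.06,0.03],[0,-0.1,0],255],[[0.3,0.06,0.05],[0,-0.2,0],255],[[0.3,0.06,0.05],[0,-0.2,0],255],[[0,0,0],[0,0,0],255]]' 110; python3 hp.py; python3 look.py scene s11; python3 meas.py s11
```

```text
clock: 21.62
position: [0.59, 0.0056, 0.1849]
ee_rot: [0.994, 0.108, 0.003, 0.001]
ft_force: [0.1, 0.9, -3.7]
grip_width: 0.296
t 21.625 face X -25.9 Y -71.3 bottom z 81.7 yaw 12.35 zdir [ 0.007 -0.001 -1.   ] Fx 0.3 Fy 0.8 Fz -3.7 g 0.296
clock 21.625 tcp [0.59   0.0056 0.1849] yaw 12.35 zdir [ 0.007 -0.001 -1.   ] F [ 0.1  0.9 -3.7] 0.296
n 3230 rect(head frame mm) (26.1, 2.4, 184.1, 96.4, 87.7)
front x at y=+70,-70: [-17.6 -24.4] n 21
back x at y=+70,-70: [76.4 70.6] n 21
```

```bash
python3 -m pendant '[[[0.3,0.08,-0.1],[0,0.2,0],255],[[0.3,0.08,0],[0.1,0,0],255],[[0.3,0.08,0],[0.1,-0.1,0],255],[[0,0,0],[0,0,0],255]]' 110; python3 hp.py; python3 look.py scene s12; python3 meas.py s12
```

```text
clock: 22.18
position: [0.5975, 0.0064, 0.1837]
ee_rot: [0.994, 0.107, 0.0, 0.0]
ft_force: [-1.3, -0.5, -2.4]
grip_width: 0.291
t 22.175 face X -18.4 Y -72.2 bottom z 80.5 yaw 12.25 zdir [ 0. -0. -1.] Fx -1.4 Fy -0.2 Fz -2.4 g 0.291
clock 22.175 tcp [0.5975 0.0064 0.1837] yaw 12.25 zdir [ 0. -0. -1.] F [-1.3 -0.5 -2.4] 0.291
n 3243 rect(head frame mm) (29.2, 3.5, 183.7, 95.8, 89.7)
front x at y=+70,-70: [-17.1 -17.7] n 21
back x at y=+70,-70: [76.3 75.9] n 21
```

Both ends are at about +29.4 mm and the cover is straight. I back off, then lift.

```bash
python3 -m pendant '[[[-1.5,-0.33,0],[0,0,0],255],[[-4,-0.8,0],[0,0,0],255],[[-4,-0.8,0],[0,0,0],255],[[0,0,0],[0,0,0],255],[[0,0,4],[0,0,0],255],[[0,0,4],[0,0,0],255],[[0,0,1],[0,0,0],255],[[0,0,0],[0,0,0],255]]' 110; python3 hp.py;python3 look.py scene s13; python3 meas.py s13; python3 -c "
from workcell import manip;print(manip.get_obs()['position'])"
```

```text
clock: 23.22
position: [0.5037, -0.0111, 0.2761]
ee_rot: [0.994, 0.108, 0.005, -0.0]
ft_force: [-0.0, -0.1, -4.3]
grip_width: 0.294
t 23.225 face X -113.9 Y -69.3 bottom z 172.9 yaw 12.41 zdir [ 0.009  0.002 -1.   ] Fx -0.1 Fy -0.1 Fz -4.3 g 0.294
clock 23.225 tcp [ 0.5037 -0.0111  0.2761] yaw 12.41 zdir [ 0.009  0.002 -1.   ] F [-0.  -0.1 -4.3] 0.294
n 3246 rect(head frame mm) (29.8, 3.4, 183.8, 95.9, 89.5)
front x at y=+70,-70: [-16.7 -17.9] n 21
back x at y=+70,-70: [76.2 76.2] n 21
[ 0.50345677 -0.01107694  0.2756522 ]
```

```bash
python3 -m pendant '[[[-0.2,-3,0.2],[0,0.3,-2.5],255],[[-0.4,-5,0.2],[0,0,-5],255],[[-0.4,-5,0.1],[0,0,-5],255],[[-0.4,-5,0.1],[0,0,-5],255],[[-0.5,-5,0],[0,0,-5],255],[[-0.5,-5,0],[0,0,-4],255],[[-0.3,-3,0],[0,0,-2],255],[[0,0,0],[0,0,0],255],[[0,0,0],[0,0,0],255]]' 110; python3 look.py wrist w7
```

```text
clock: 24.4
position: [0.4683, -0.3352, 0.2687]
ee_rot: [0.988, -0.151, -0.006, -0.004]
ft_force: [-0.7, 0.6, -4.0]
grip_width: 0.294
clock 24.4 tcp [ 0.4683 -0.3352  0.2687] yaw -17.38 zdir [-0.011  0.009 -1.   ] F [-0.7  0.6 -4. ] 0.294
```

View pics/w7.png

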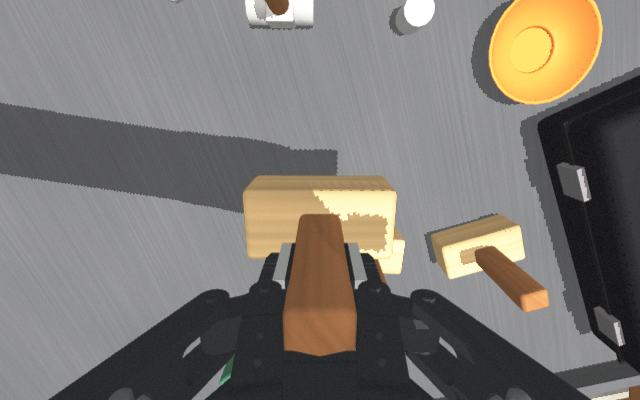

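The head sits in the grip exactly as at lift-off (same pixels), and nothing lies beneath it. Now I descend in stages.

```bash
python3 -m pendant '[[[0.5,0.5,-3],[-0.5,-0.6,0],255],[[0.2,0.2,-4],[0,0,0],255],[[0.2,0.2,-4],[0,0,0],255],[[0,0,-2],[0,0,0],255],[[0,0,0],[0,0,0],255],[[0,0,0],[0,0,0],255]]' 110; python3 look.py scene s14
```

```text
clock: 25.2
position: [0.4807, -0.319, 0.1375]
ee_rot: [0.989, -0.145, 0.002, 0.0]
ft_force: [0.4, -0.4, -3.7]
grip_width: 0.289
clock 25.2 tcp [ 0.4807 -0.319   0.1375] yaw -16.69 zdir [ 0.004 -0.001 -1.   ] F [ 0.4 -0.4 -3.7] 0.289
```

```bash
python3 -m pendant '[[[0,0,-1.6],[0,0.2,0],255],[[0,0,-1.2],[0,0,0],255],[[0,0,0],[0,0,0],255],[[0,0,0],[0,0,0],255]]' 110; python3 look.py wrist w8
```

```text
clock: 25.75
position: [0.4812, -0.3194, 0.1089]
ee_rot: [0.989, -0.145, 0.001, 0.001]
ft_force: [-0.6, -0.3, -3.1]
grip_width: 0.295
clock 25.75 tcp [ 0.4812 -0.3194  0.1089] yaw -16.71 zdir [ 0.002 -0.002 -1.   ] F [-0.6 -0.3 -3.1] 0.295
```

```bash
python3 -m pendant '[[[0,0,-0.3],[0,0,0],255],[[0,0,-0.2],[0.1,0,0],255],[[0,0,-0.1],[0,0,0],255],[[0,0,0],[0,0,0],255]]' 110; python3 look.py wrist w9
```

```text
clock: 26.3
position: [0.4815, -0.3198, 0.1034]
ee_rot: [0.989, -0.145, 0.002, 0.0]
ft_force: [0.2, 0.1, -3.6]
grip_width: 0.292
clock 26.3 tcp [ 0.4815 -0.3198  0.1034] yaw -16.72 zdir [ 0.003 -0.001 -1.   ] F [ 0.2  0.1 -3.6] 0.292
```

```bash
python3 -m pendant '[[[0,0,-0.1],[0,0,0],255],[[0,0,-0.1],[0,0,0],255],[[0,0,0],[0,0,0],255]]' 110; python3 look.py wrist w10
```

```text
clock: 26.72
position: [0.4817, -0.3199, 0.1034]
ee_rot: [0.989, -0.145, 0.002, 0.001]
ft_force: [0.6, 0.4, -3.4]
grip_width: 0.29
clock 26.725 tcp [ 0.4817 -0.3199  0.1034] yaw -16.73 zdir [ 0.003 -0.002 -1.   ] F [ 0.6  0.4 -3.4] 0.29
```

```bash
python3 -m pendant '[[[0,0,-0.25],[0,0,0],255],[[0,0,0],[0,0,0],255]]' 110; python3 look.py wrist w11
```

```text
clock: 27.02
position: [0.4822, -0.3203, 0.1036]
ee_rot: [0.989, -0.146, 0.002, 0.001]
ft_force: [0.6, -0.9, -2.8]
grip_width: 0.29
clock 27.025 tcp [ 0.4822 -0.3203  0.1036] yaw -16.75 zdir [ 0.004 -0.003 -1.   ] F [ 0.6 -0.9 -2.8] 0.29
```

The tool no longer sinks, so the head rests on the cart top. I'll release it.

```bash
python3 -m pendant '[[[0,0,0],[0,0,0],200],[[0,0,0],[0,0,0],120],[[0,0,0],[0,0,0],60],[[0,0,0],[0,0,0],0],[[0,0,0],[0,0,0],0],[[0,0,0],[0,0,0],0],[[0,0,0],[0,0,0],0]]' 20; python3 look.py wrist w12
```

```text
clock: 27.95
position: [0.4831, -0.3208, 0.1035]
ee_rot: [0.989, -0.146, 0.003, 0.002]
ft_force: [-0.4, -0.4, -0.8]
grip_width: 1.001
clock 27.95 tcp [ 0.4831 -0.3208  0.1035] yaw -16.75 zdir [ 0.006 -0.004 -1.   ] F [-0.4 -0.4 -0.8] 1.001
```

View pics/w12.png

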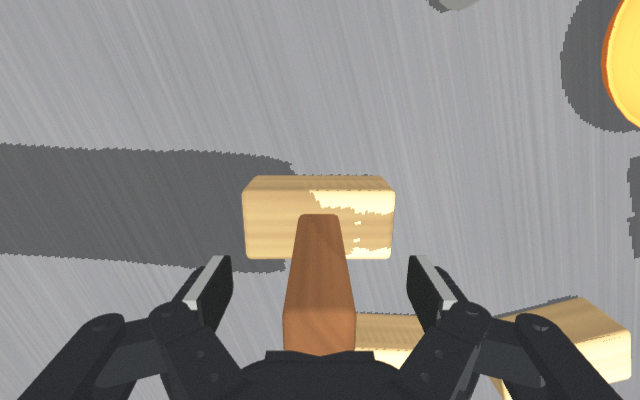

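The mallet stands free between the open jaws (handle at (320,300)). Rising straight up.

```bash
python3 -m pendant '[[[0,0,2],[0,0,0],0],[[0,0,3],[0,0,0],0],[[0,0,4],[0,0,0],0],[[0,0,4],[0,0,0],0],[[0,0,3],[0,0,0],0],[[0,0,0],[0,0,0],0],[[0,0,0],[0,0,0],0]]' 20; python3 look.py scene s15; python3 meas.py s15; python3 look.py top t2
python3 - <<'E'
from h import *
for n in("s15","t2"):
    c=load(n);p=cloud(c)
    for lo,hi in((.04,.052),(.138,.152)):
        m=(p[...,2]>lo)&(p[...,2]<hi)&(np.hypot(p[...,0]-.482,p[...,1]+.32)<.07)
        if m.sum()>10:print(n,m.sum(),rect(p[m]),np.median(p[m][:,2]).round(4))
# cover in top, versus top0
for n in("top0","t2"):
    c=load(n);p=cloud(c);m=(p[...,2]>.112)&(p[...,2]<.128)&(p[...,1]>-.05)&(p[...,1]<.25)&(p[...,0]>.55)&(p[...,0]<.8)
    k,l,s,ce=cv2.connectedComponentsWithStats(m.astype(np.uint8));i=1+np.argmax(s[1:,4]);print(n,rect(p[l==i]))
E
```

```text
clock: 28.88
position: [0.483, -0.3199, 0.277]
ee_rot: [0.989, -0.145, 0.006, 0.003]
ft_force: [0.2, -0.3, -0.5]
grip_width: 1.0
clock 28.875 tcp [ 0.483  -0.3199  0.277 ] yaw -16.68 zdir [ 0.011 -0.007 -1.   ] F [ 0.2 -0.3 -0.5] 1.0
n 3229 rect(head frame mm) (29.3, 3.5, 183.8, 95.4, 89.8)
front x at y=+70,-70: [-17.1 -18. ] n 21
back x at y=+70,-70: [76.2 76.1] n 21
clock 28.925 tcp [ 0.4831 -0.3199  0.2771] yaw -16.68 zdir [ 0.011 -0.007 -1.   ] F [-0.3  1.1  0.1] 1.003
s15 371 (484.0, -317.6, 100.5, 51.7, -16.7) 0.0454
s15 60 (485.0, -318.3, 24.3, 23.5, -15.5) 0.1436
t2 452 (479.6, -318.9, 100.1, 50.0, -16.7) 0.0456
t2 86 (479.8, -318.5, 26.1, 21.7, -14.1) 0.1444
top0 (646.0, 91.4, 184.6, 96.4, -77.4)
t2 (673.5, 100.5, 184.7, 96.3, -78.3)
```

View pics/s15.png

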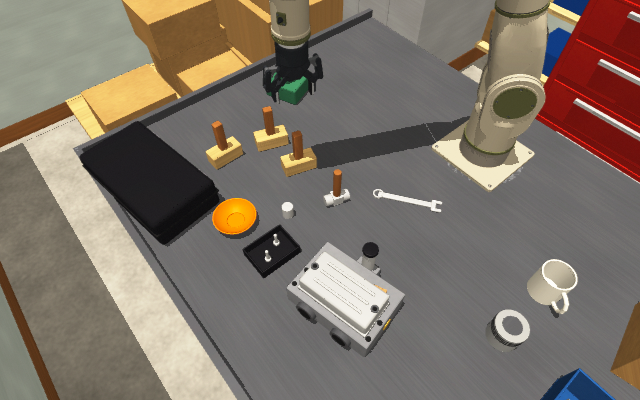

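The cover at (345,290) is shifted and straight, the mallet stands at (298,155), and the hand is clear. Handing in.

```bash
python3 -c "
from workcell import manip;print(manip.hand_in())"
```

```text
the job is handed in; nothing more can be done
None
```

The cover has moved about 2.9 cm away from the filler neck and lies straight. The job is handed in at about 29 s of the 69 s allowed. I used the wooden mallet nearest the base and pushed the face in turn: left, right, left, right. In the measurements between pushes, one end led the other by at most about 12 mm.

**Last checks:**
- **Cover travel:** the scene camera gives about +29.5 mm at the left end and +29 mm at the right. The top camera gives about 28.8 mm at the centre.
- **Straightness:** the two cameras disagree slightly. The scene camera shows a skew of 0.1–0.3° and the top camera about 0.9°, so I left it alone.
- **Sideways shift:** the cover also drifted about 3 mm to its left.
- **Mallet:** it stands on its head on the cart top, close to where it started, with the head top at z = 45.5 mm and the handle top at 144 mm.
- **Forces:** each reading I took showed only a few newtons. The hand stayed above the casting and cover throughout, and the open gripper ended clear, touching nothing.

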